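# Make up two wood-carving kits

## Robot

A 6-joint arm with a two-finger parallel gripper is mounted at the origin on the work surface. World frame = base frame: x ahead of the robot, y to its left, z up, the work surface at z = 0. Lengths are in m, angles in degrees, forces in N, time in s.
With the tool pointing down it reaches from about 0.325 to 0.775 m from the base axis. Payload 5.5 kg.
Tool frame: the origin (TCP) lies at the centre of the arm's flange, where the gripper is bolted on; the fingertips stand 182 mm ahead of it and the grasp point (between the pads) lies 163 mm ahead of it; z points along the fingers, y is the line along which they close (so a half turn about z gives the same grasp; the last joint's range is limited). The gripper opens to 88 mm and grips with 3 to 60 N. Pads are 20 mm wide; open, the fingers measure 115 mm over their backs; the gripper's body (75 mm by 178 mm) begins 61 mm behind the grasp point.
Start: joints at [-70.113, 5.22, 70.514, -0, 104.267, -3.249], TCP at [0.236, -0.552, 0.405] pointing down, gripper open.
Joint ranges: [-164.24, 164.24], [-49.07, 125.15], [9.68, 141.18], [-86.29, 266.29], [3.28, 154.24], [-151.56, 151.56]. Speed limits (degrees/s): [147.25, 147.25, 172.46, 180, 180, 180].

## Interface

Orientations are given as [roll, pitch, yaw] about the fixed x, y, z axes, in that order (R = Rz(yaw) Ry(pitch) Rx(roll)).
In Python, from station import r gives the robot as it stands. The module is installed in compiled form; this text tells all that it offers. Calls block until the motion is done:
- r.reach(position, orientation): joint-space move of the TCP to a pose.
- r.servo_line(position, rotation=None, speed=0.15): straight line of the TCP; rotation=None keeps the orientation; speed is the mean speed in m/s.
- r.move_joints(angles): joint-space move.
- r.let_go() and r.grab(squeeze=None): open the fingers fully, or close them until they stop; squeeze is the grip in N (None keeps the last).
- r.wait(seconds).
- r.inverse_kinematics(position, orientation): joint angles nearest the present ones, or None.
- r.sense(): the state.
- r.snapshot(name): name is "scene" or "top"; returns a dict with "frame" (384x512x3 uint8, red, green, blue), "fx", "fy", "cx", "cy" (pixels), "R" (3x3) and "t" (3): a world point X has camera coordinates R X + t. Camera axes: x right, y down, z forward; pixel columns grow to the right and rows downward; lengths in m; the calibration is good to about 2 mm. A picture is of the moment at which its call begins. There is no depth.
A pose or a line that the arm cannot do raises r.IKError and nothing moves.
- r.hand_in(): hands the job in; it is judged then, once.
The state is a dict: "clock": time; "joints": joint angles; "joint_vel": joint speeds; "joint_torque": joint torques, N m; "tcp_pos": TCP position; "orientation": TCP orientation; "contact_force": force on the tool from outside, world axes, zero at the start; "torque": the same for the moment, N m; "opening": finger opening in m; "gripper_force": force on a finger pad.
Only numpy, scipy, OpenCV 4.12 (cv2) and the standard library are available. Lean on these libraries where they do the work, as an engineer would, in place of code of your own. Each camera call takes 0.05 s, during which the arm holds its last target. There are 200 camera calls.

## Task

Make up the two carving kits: put the pale wood blank and the white burr stand into the blue tray, and the dark walnut blank and the red sanding block into the yellow tray. Set each one down (do not drop it) upright and flat on the tray's floor in free space, so that nothing in a tray touches its neighbours. Leave the jar and the tin where they stand in the trays, and leave the black burr stand and the finished cat figure where they are on the bench.

Things in the scene. Friction and masses are not known exactly. Their poses are not given: they have to be found in the camera images.
- blue_tray: Blue plastic kit tray, open on top, fixed to the bench. Outside 252 mm along its x, 162 mm along its y, 20 mm high; walls and floor 6 mm thick, so the inside is 240 x 150 mm and its floor lies 6 mm above the bench. Origin: centre of the underside, on the bench; z up. A jar already stands near one end (the +x end).
- yellow_tray: Yellow plastic kit tray, same shape, size and axes as the blue one, fixed to the bench. A tin already stands near one end (the -x end).
- pale_centre (a point): Pale wood carving blank, loose, standing like a little house with a gabled roof: 44 mm along its x (the ridge), 36 mm along its y, vertical sides up to 46 mm, ridge at 64 mm. Point: its centre, 32 mm above its underside; z up. About 60 g.
- dark_centre (a point): Dark brown walnut carving blank, loose, a flat-lying sawn cat shape 40 mm high throughout: 80 mm long along its x and 38 mm wide along its y; the body (38 mm wide, flat parallel sides) runs from x = -40 to +12 mm, a head 28 mm wide from 12 to 32 mm, two small ears from there to 40 mm. Point: centre, 20 mm above its underside; z up. About 90 g.
- white_burrs_centre (a point): White round burr stand, loose: a plastic puck 44 mm in diameter and 32 mm high with short steel burrs standing within 15 mm of its axis, to 52 mm overall. Point: on its axis, 26 mm above its underside (just below the puck's top); z up. About 80 g.
- sander_centre (a point): Hand sanding block, loose, red on top with a dark grey grit sole: 70 mm along its x, 40 mm along its y, 36 mm high. Point: centre, 18 mm above its underside; z up. About 70 g.
- jar_centre (a point): Bystander, loose: small amber glass jar with a black cap, 44 mm in diameter, 58 mm high, standing in the blue tray. Point: centre, 29 mm above its underside.
- tin_centre (a point): Bystander, loose: round steel tin with a green lid, 52 mm in diameter, 27 mm high, standing in the yellow tray. Point: centre, 13.5 mm above its underside.
- black_burrs_centre (a point): Bystander, loose, standing on the bench among the stock: a black round burr stand, otherwise the same as the white one (44 mm in diameter, 52 mm high). Belongs to no kit. Point: on its axis, 26 mm above its underside.
- cat_centre (a point): Bystander, loose, standing on the bench among the stock: a finished red-brown carved cat figure, 40 mm in diameter, 71 mm high. Belongs to no kit. Point: on its axis, 35.5 mm above its underside.
Things that resemble listed ones, but are neither listed nor needed, are in the scene too. Of the things that look like the part that bears white_burrs_centre, the smallest one is meant.

How it is judged (in metres and radians):
At the end, for the whole second after the job is handed in: Each piece is in its tray: centre within 108 mm (tray x) and 63 mm (tray y) of the tray centre, resting height within 5 mm, tilt under 0.12 rad, at rest, touching no other piece there. Jar, tin within 15 mm, black stand, cat within 20 mm of their starts, tilt under 0.15 rad (x of pale_centre in the frame of blue_tray between -0.108 and 0.108 m and y of pale_centre in the frame of blue_tray between -0.063 and 0.063 m and z of pale_centre in the frame of blue_tray between 0.033 and 0.043 m and angle between each of pale_centre, white_burrs_centre, dark_centre, sander_centre's own z axis and vertical below 0.12 rad and linear speed of each of pale, white_burrs, dark, sander below 0.01 m/s and angular speed of each of pale, white_burrs, dark, sander below 0.1 rad/s and x of white_burrs_centre in the frame of blue_tray between -0.108 and 0.108 m and y of white_burrs_centre in the frame of blue_tray between -0.063 and 0.063 m and z of white_burrs_centre in the frame of blue_tray between 0.027 and 0.037 m and x of dark_centre in the frame of yellow_tray between -0.108 and 0.108 m and y of dark_centre in the frame of yellow_tray between -0.063 and 0.063 m and z of dark_centre in the frame of yellow_tray between 0.021 and 0.031 m and x of sander_centre in the frame of yellow_tray between -0.108 and 0.108 m and y of sander_centre in the frame of yellow_tray between -0.063 and 0.063 m and z of sander_centre in the frame of yellow_tray between 0.019 and 0.029 m and contact force between pale and white_burrs below 0.02 N and contact force between each of pale, white_burrs and jar below 0.02 N and contact force between dark and sander below 0.02 N and contact force between each of dark, sander and tin below 0.02 N and distance of each of jar_centre, tin_centre from where it was at the start of the episode below 0.015 m and angle between each of jar_centre, tin_centre, black_burrs_centre, cat_centre's own z axis and vertical below 0.15 rad and distance of each of black_burrs_centre, cat_centre from where it was at the start of the episode below 0.02 m).
It fails at once if the jar or the tin is pushed more than 15 mm from its place or tipped (distance of any of jar_centre, tin_centre from where it was at the start of the episode above 0.015 m or angle between any of jar_centre, tin_centre's own z axis and vertical above 0.4 rad).
It fails at once if the black burr stand or the cat figure is moved more than 20 mm or tipped (distance of any of black_burrs_centre, cat_centre from where it was at the start of the episode above 0.02 m or angle between any of black_burrs_centre, cat_centre's own z axis and vertical above 0.4 rad).
It fails at once if a piece is dropped or thrown (free in the air with its underside more than 35 mm above the bench) ((height (world z) of pale_centre above 0.067 m and contact force between pale and anything else below 0.001 N) or (height (world z) of dark_centre above 0.055 m and contact force between dark and anything else below 0.001 N) or (height (world z) of white_burrs_centre above 0.061 m and contact force between white_burrs and anything else below 0.001 N) or (height (world z) of sander_centre above 0.053 m and contact force between sander and anything else below 0.001 N)).
It also fails if it takes over 109 s, if anything falls off the work surface, if the arm or the gripper's body presses on something with over 40 N, if the wrist force passes 120 N, or if a joint passes its speed limit or range.

## Working session

There is one attempt and no reset: what is moved stays moved. The work goes in short steps, each a Python script; the robot and the scene stay as the last script left them, time stands still between calls to the robot, and variables do not carry over. Pictures are saved under pics/ and viewed, at most 14 in all, crops included, and the job is handed in when it is done.

```bash
mkdir -p pics
python3 - <<'E'
from station import r
import cv2,numpy as np,pickle
for n in("top","scene"):
    s=r.snapshot(n); pickle.dump(s,open(f"pics/{n}0.pkl","wb"))
    cv2.imwrite(f"pics/{n}0.png",cv2.resize(s["frame"][:,:,::-1],(800,600),interpolation=cv2.INTER_CUBIC))
    print(n,s["fx"],s["cx"],s["cy"],np.round(s["R"],3).tolist(),np.round(s["t"],3),(-np.array(s["R"]).T@s["t"]).round(3))
E
```

```text
top 409.2459109380026 260.602636408734 186.06349114907925 [[0.021, -1.0, -0.0], [-0.986, -0.02, -0.165], [0.164, 0.004, -0.986]] [-0.022  0.503  1.002] [ 0.332 -0.015  1.071]
scene 468.5948573396647 262.68769248248003 193.67289263798074 [[-0.865, 0.501, 0.021], [0.279, 0.516, -0.81], [-0.417, -0.695, -0.586]] [ 0.418 -0.082  1.66 ] [1.076 0.986 0.898]
```

View pics/top0.png

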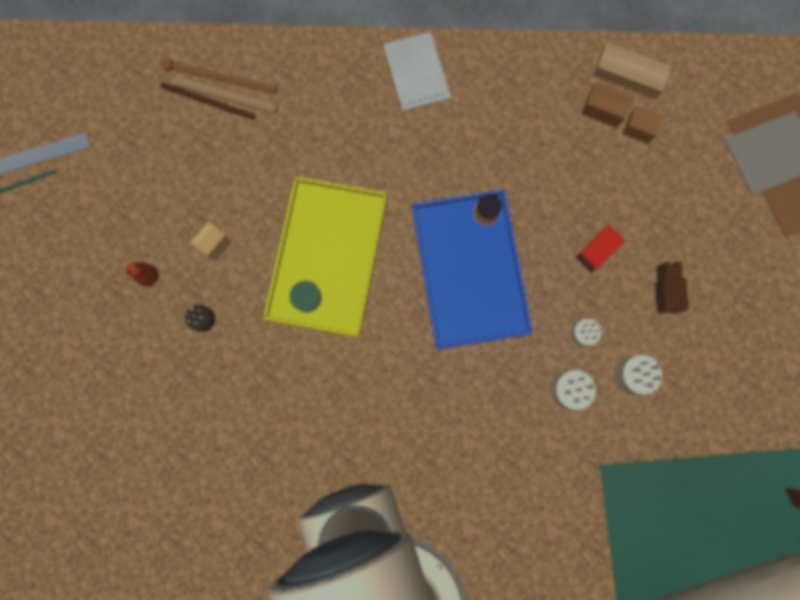

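View pics/scene0.png

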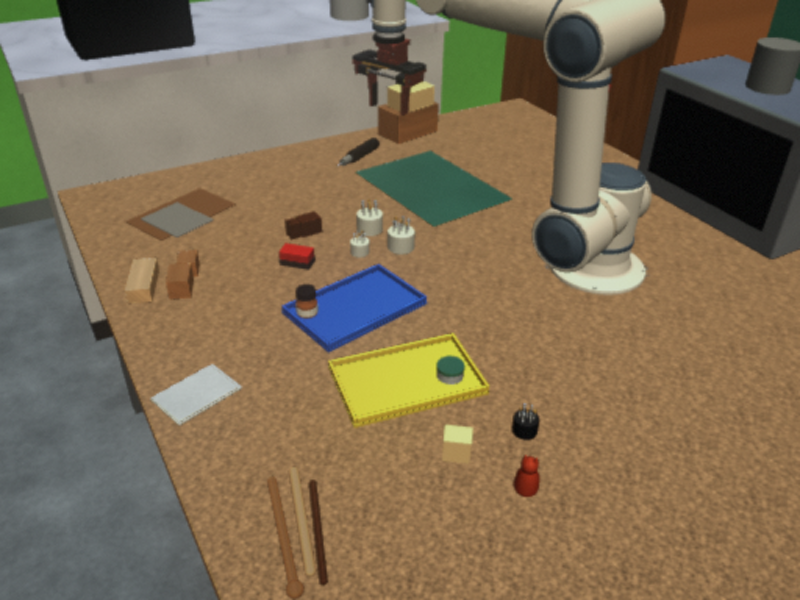

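The top view (800-px scale) shows pale at (210,240), black burrs (200,317), cat (143,273), smallest white burrs (588,332), sander (603,247), dark (672,288), jar (488,208) and tin (305,296). Next I'll localize them by colour masks.

```bash
cat > h.py <<'E'
import numpy as np,cv2,pickle
def ray(s,u,v,z):
    R=np.array(s["R"]);c=-R.T@np.array(s["t"])
    uv=np.atleast_2d(np.c_[u,v]).astype(float)
    d=np.c_[(uv[:,0]-s["cx"])/s["fx"],(uv[:,1]-s["cy"])/s["fy"],np.ones(len(uv))]@R
    return (c+d*((z-c[2])/d[:,2])[:,None])[:,:2]
def rect(s,mask,z):
    """min-area rectangle (world, plane z) of mask contour: centre, (w,h), angle deg of long side"""
    m=cv2.resize(mask.astype(np.uint8)*255,None,fx=4,fy=4,interpolation=cv2.INTER_LINEAR)
    cs,_=cv2.findContours((m>127).astype(np.uint8),cv2.RETR_EXTERNAL,cv2.CHAIN_APPROX_NONE)
    c=max(cs,key=cv2.contourArea)[:,0]
    p=ray(s,(c[:,0]+.5)/4-.5,(c[:,1]+.5)/4-.5,z)
    (cx,cy),(w,h),a=cv2.minAreaRect((p*1000).astype(np.float32))
    if w<h: w,h,a=h,w,a+90
    return np.round([cx,cy,w,h,a%180],1),p
E
python3 - <<'E'
from h import *
s=pickle.load(open("pics/top0.pkl","rb"));f=s["frame"];hsv=cv2.cvtColor(f,cv2.COLOR_RGB2HSV).astype(int)
H,S,V=hsv[...,0],hsv[...,1],hsv[...,2]
def box(m,x0,y0,x1,y1):
    o=np.zeros_like(m);a=[int(k/1.5625) for k in(x0,y0,x1,y1)];o[a[1]:a[3],a[0]:a[2]]=m[a[1]:a[3],a[0]:a[2]];return o
print("blue",rect(s,box((H>105)&(H<125)&(S>150),400,180,545,360),.02)[0])
print("yel",rect(s,box((H>25)&(H<35)&(S>150),250,165,400,345),.02)[0])
print("red top",rect(s,box(((H<6)|(H>174))&(S>150)&(V>110),570,215,635,280),.036)[0])
print("white",rect(s,box((S<60)&(V>110),568,312,608,352),.032)[0])
print("dark",rect(s,box((V<75),645,255,700,320),.04)[0])
print("black",rect(s,box((V<55),180,300,220,335),.032)[0])
print("tin",rect(s,box((H>60)&(H<100),280,270,330,320),.027)[0])
print("jar",rect(s,box((V<80),465,185,510,230),.058)[0])
print("cat",rect(s,box(((H<8)|(H>172))&(S>170),120,255,165,290),.0)[0])
def crop(x0,y0,w=40): return cv2.resize(f[y0:y0+w,x0:x0+w,::-1],(390,290) if 0 else (390,390),interpolation=cv2.INTER_NEAREST)
cv2.imwrite("pics/c1.png",np.hstack([crop(410,164),crop(114,134)]))
E
```

```text
blue [ 548.7 -117.1  246.   158.    10.6]
yel [566.1 126.9 254.4 164.5 170.6]
red top [ 586.1 -333.8   70.9   38.1  135.4]
white [ 442.8 -305.5   45.7   45.3   91.2]
dark [ 517.9 -436.6   80.2   41.4    2.8]
black [451.3 315.   35.5  22.7 170.2]
tin [494.5 157.6  44.1  43.3   2.5]
jar [ 6.427e+02 -1.406e+02  4.210e+01  3.790e+01  2.000e-01]
cat [533.4 443.9  45.1  27.6  47.7]
```

View pics/c1.png

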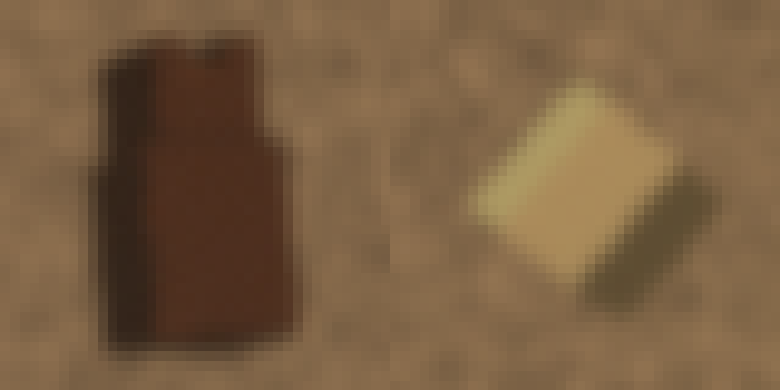

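```bash
cat >> h.py <<'E'
G=.163
def pose(r,xy,psi,z,lim=None):
    """tool-down pose; closing axis perpendicular to psi (deg); picks the half turn nearest the present joints"""
    q0=np.array(r.sense()["joints"]);best=None
    for k in(-180,0,180):
        p=[xy[0],xy[1],z+G];o=[180,0,psi+k];q=r.inverse_kinematics(p,o)
        if q is not None:
            d=np.abs(np.array(q)-q0).max()
            if best is None or d<best[0]-1: best=(d,p,o)
    return best[1],best[2]
def local(c,yaw,l):
    a=np.radians(yaw);return np.array(c)+[np.cos(a)*l[0]-np.sin(a)*l[1],np.sin(a)*l[0]+np.cos(a)*l[1]]
HI=.16
BLUE=((.5487,-.1171),10.6); YEL=((.5661,.1269),-9.4)
def pick(r,xy,psi,z=.024,f=25):
    p,o=pose(r,xy,psi,HI);r.reach(p,o)
    r.servo_line([p[0],p[1],G+z],speed=.12);r.grab(f)
    s=r.sense();print("grip",round(s["opening"],4),round(s["gripper_force"],1))
    r.servo_line(p,speed=.12);s=r.sense();print("lift",round(s["opening"],4),round(s["clock"],1))
def place(r,tray,l,dpsi=0,z=.024):
    xy=local(*tray,l);p,o=pose(r,xy,tray[1]+dpsi,HI);r.reach(p,o)
    print("held",round(r.sense()["opening"],4))
    r.servo_line([p[0],p[1],G+z+.012],speed=.12);r.servo_line([p[0],p[1],G+z+.0065],speed=.03)
    print("F",np.round(r.sense()["contact_force"],1));r.let_go();r.wait(.2)
    r.servo_line(p,speed=.15);print("t",round(r.sense()["clock"],1))
def snap(r,n,x0=0,y0=0,x1=512,y1=384,k=1.5,cam="top"):
    s=r.snapshot(cam);pickle.dump(s,open(f"pics/{n}.pkl","wb"))
    cv2.imwrite(f"pics/{n}.png",cv2.resize(s["frame"][y0:y1,x0:x1,::-1],None,fx=k,fy=k,interpolation=cv2.INTER_CUBIC));return s
E
python3 - <<'E'
from h import *
from station import r
s=pickle.load(open("pics/top0.pkl","rb"))
px=lambda x,y,x0,y0:(x0+x/9.75-.5,y0+y/9.75-.5)
def pts(P,x0,y0,z): 
    P=np.array(P,float);return ray(s,*px(P[:,0],P[:,1],x0,y0),z)
pa=pts([(80,205),(195,80),(295,165),(185,290)],114,134,.046)
print("pale",pa.mean(0),[round(float(np.linalg.norm(pa[i]-pa[i-1]))*1000) for i in range(4)],
 np.degrees(np.arctan2(*(pa[1]-pa[0])[::-1])),np.degrees(np.arctan2(*(pa[2]-pa[3])[::-1])))
d=pts([(150,150),(158,335),(283,145),(297,330)],410,164,.04)
print("darkbody",d.mean(0),d.round(4).tolist(),[np.degrees(np.arctan2(*(d[i]-d[i+1])[::-1])) for i in(0,2)])
print(r.sense()["orientation"])
pick(r,(.4428,-.3055),0);place(r,BLUE,(-.065,0))
snap(r,"t1")
E
```

```text
pale [0.58343653 0.31885524] [37, 44, 36, 43] -38.84178638165249 -37.765611572449465
darkbody [ 0.50743361 -0.44956635] [[0.5309, -0.4318], [0.4819, -0.4317], [0.533, -0.4668], [0.484, -0.468]] [np.float64(-0.15742635146651157), np.float64(1.3547181116103737)]
[-1.79896869e+02 -3.97558523e-03  2.31362693e+01]
grip 0.0436 25.0
lift 0.0433 4.7
held 0.0436
F [ 0.1 -0.3 -0.7]
t 9.0
```

View pics/t1.png

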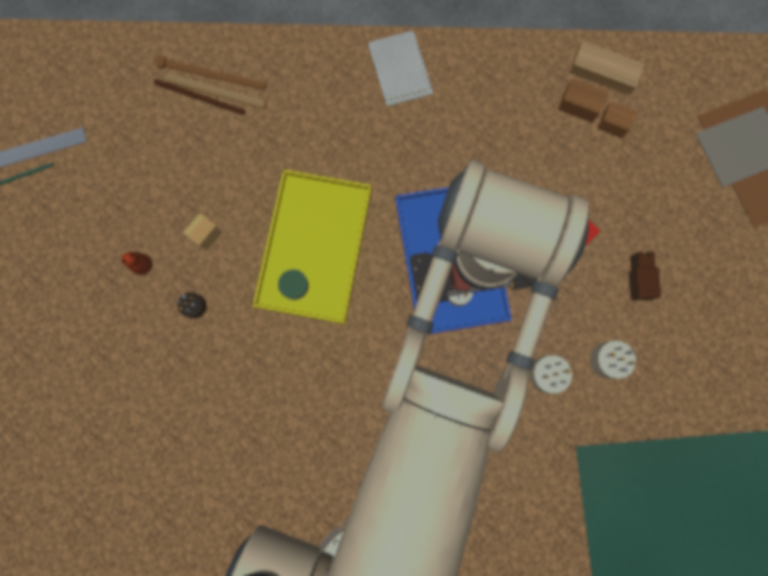

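White stands in the blue tray (about (460,297) in this picture), and its old place is clear. Next come the sander, dark and pale.

Run:
```python
from h import *
from station import r
pick(r,(.5861,-.3338),45.4,z=.022)
if r.sense()["opening"]>.06:
    place(r,YEL,(.085,0),z=.022)
    pick(r,(.511,-.4495),.6)
    if r.sense()["opening"]>.03:
        print(r.sense()["orientation"])
        place(r,YEL,(-.004,0)); print(r.sense()["orientation"])
        pick(r,(.5834,.3189),-38.3)
snap(r,"t2")
```

```text
grip 0.0699 25.0
lift 0.0697 13.0
held 0.0697
F [1.  0.1 0.3]
t 17.9
grip 0.0381 24.8
lift 0.0381 23.4
[ 1.79915866e+02 -8.53705256e-02 -1.79400264e+02]
held 0.0383
F [-0.6  0.5 -0.2]
t 29.1
[-1.79962145e+02 -1.14735982e-01  1.70600624e+02]
grip 0.0357 24.9
lift 0.0358 33.3
```

View pics/t2.png

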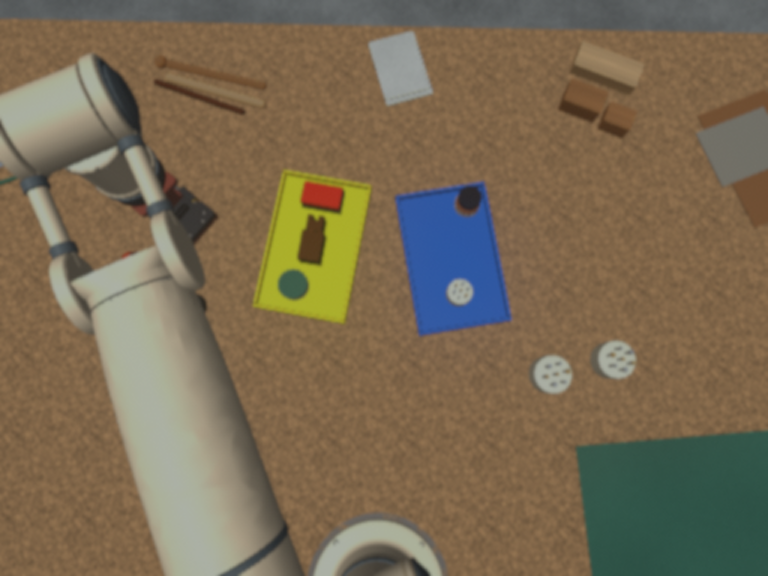

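Sander (322,196) and dark (312,240) stand apart in the yellow tray, clear of the tin (293,285). Next I'll place pale.

Run:
```python
from h import *
from station import r
place(r,BLUE,(.010,0))
r.reach([.236,-.552,.405],[180,0,23]);r.wait(.3)
a=snap(r,"t3",60,90,360,230,2.6)
print(r.sense()["clock"])
snap(r,"s3",160,150,360,320,3.5,"scene")
```

```text
held 0.036
F [-0.8 -0.2 -0.4]
t 38.6
40.9333
```

View pics/t3.png

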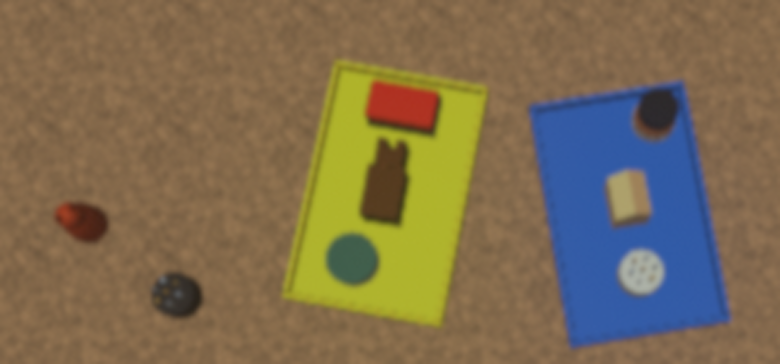

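View pics/s3.png

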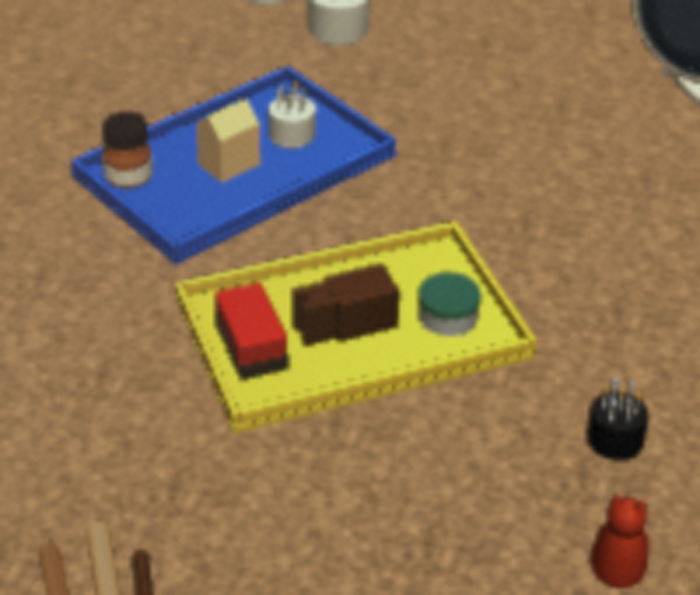

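Both views show all four pieces upright and separate: pale (628,197) and white (641,272) in blue, sander (403,107) and dark (386,182) in yellow. The jar, tin, black stand and cat look undisturbed.

```bash
python3 -c "
from station import r
print(r.hand_in())"
```

```text
the job is handed in; nothing more can be done
None
```

Both kits are made up and the job is handed in at about 41 s on the robot's clock: the last pictures show all four pieces upright and apart in their trays, and the jar, tin, black stand and cat apparently unmoved, but the hand-in returned no verdict.

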